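# Set the depth dial, then hold up the sprung bit cover of a pocket-hole machine

## Robot

A 6-joint arm with a two-finger parallel gripper is mounted at the origin on the work surface. World frame = base frame: x ahead of the robot, y to its left, z up, the work surface at z = 0. Lengths are in mm, angles in rad, forces in N, time in s.
With the tool pointing down it reaches from about 300 to 775 mm from the base axis. Payload 14.6 kg.
Tool frame: the origin (TCP) lies on the centre line of the jaws, within the pads' length; the fingertips stand ahead of it and the grasp point (between the pads) is the TCP (manip.tip_reach is the z of the fingertips in the tool frame, in mm); z points along the fingers, y is the direction in which the jaws open and shut (so a half turn about z gives the same grasp; the last joint's range is limited). The gripper opens to 94 mm and grips with 3 to 60 N. Pads are 16 mm wide; open, the fingers measure 119 mm over their backs; the gripper's body (75 mm by 177 mm) begins 78 mm behind the grasp point.
Start: joints at [1.103, 0.3, 1.521, -0, 1.321, -0.067], TCP at [214.582, 506.403, 224.446] pointing down, gripper open.
Joint ranges: [-3.03, 3.03], [-0.79, 2.21], [0.23, 2.52], [-1.04, 4.18], [0, 3.07], [-2.55, 2.55]. Speed limits (rad/s): [2.22, 2.22, 2.57, 3.14, 3.14, 3.14].

## Interface

Orientations are given as [roll, pitch, yaw] about the fixed x, y, z axes, in that order (R = Rz(yaw) Ry(pitch) Rx(roll)).
In Python, from cell import manip, camera, search_frame, masks_of, tip_of gives the robot as it stands.
- The arm moves only by the tool send_rows, never from a script. Its argument "plan" is a list of rows, each an object with "travel": the shift along the tool's x, y, z in mm, a list of three; "delta_rot": the turn, a rotation vector about the tool's x, y, z in degrees, a list of three; "fingers": the gripper's target within -1 to 1 (shut at 1, half-way at 0, fully open at -1). In form: [{"travel": [dx, dy, dz], "delta_rot": [wx, wy, wz], "fingers": fingers}, ...]. A call has 1 to 20 rows; each row shifts and turns the commanded pose from where the row before left it, along the tool's axes as they then stand; what a row does not reach is not made up. A row lasts 1/8 s, in which the tool goes at most 62.5 mm and 10.7 degrees, less where a joint would pass 70% of its speed; a pose out of reach is approached as far as the arm can. A call is refused whole if a number of a shift passes 62.5 or a number of a turn 10.7, either way. A call with a gripper value outside its range is refused whole. The fingers move at their own pace and stop on an object; "grip_force" is the grip in N (left out, the last holds). Time passes only in rows, so rows that do not move let the fingers close. It gives the time, the measured TCP pose, the force and the opening at its end, in the units of the state.
- manip.read_state(): the state, without advancing time (a new reading comes with each control period).
- camera(name): name is "scene" or "top" or "wrist"; returns a dict with "color" (400x640x3 uint8, red, green, blue), "z_map" (400x640 float32, mm along the optical axis (not along the pixel's ray), 0 where there is no reading), "fov_y" (degrees; the focal length in pixels is half the picture's height over the tangent of half this angle, whatever the lens; pixels are square), "cx", "cy" (the principal point, pixels), "k1" (the pictures are not rectified: a ray, as slopes to the right and down, at radius r is drawn at 1 + k1 r^2 times it, then the intrinsics apply), "world_from_camera" (4x4, takes a point from camera to world coordinates); the wrist camera has in their place "tool_from_camera" (4x4, takes a point from camera to tool coordinates, whose origin is the TCP and whose axes are the flange's). Camera axes: x right, y up, looking along -z (the intrinsics and any distortion apply to the point x, -y, -z); pixel columns grow to the right and rows downward; lengths in mm; the calibration is good to about 2 mm. A picture is of the moment at which its call begins: read the wrist's pose just before it.
- manip.sign_off(): hands the job in, once; it reports no verdict.
Trained networks look in the newest picture that a camera, given by its name, has taken for a name from the list of things; names that differ only in an ending like _2 or _b are one class to them, and where a whole thing is asked for, a point or a joint stands for the part that bears it (a point fixed in the world has none). Each returns a list of dicts, best first, with "confidence" (0 to 1); they miss things now and then, are a little off and sometimes report something else, mostly with a low value. They report only what shows in the picture. A call takes as long as a camera call.
- search_frame(name, camera): "at" ([x, y, z] in mm, in the coordinates of the camera as it stood for that picture, good to about 4 mm: the middle of the surface that is visible of it).
- masks_of(name, camera): "region" (400x640 bool, what is visible of it).
- tip_of(name, camera): "at" ([x, y, z] in mm, in the coordinates of the camera as it stood for that picture, good to about 4 mm: a listed point, or the origin of a listed thing).
The state is a dict: "clock": time; "joints": joint angles; "qd": joint speeds; "effort": joint torques, N m; "eef_pos": TCP position; "eef_rot": TCP orientation; "wrist_force": force on the tool from outside, world axes, zero at the start; "moment": the same for the moment, N m; "finger_gap": finger opening in mm.
Only numpy, scipy, OpenCV 4.12 (cv2) and the standard library are available. Lean on these libraries where they do the work, as an engineer would, in place of code of your own. Each camera call takes 0.05 s, during which the arm holds its last target. There are 200 camera calls.

## Task

Get the blue pocket-hole drilling machine ready for a bit change: with the cover still shut, turn the depth dial until its pointer lines up with the small steel tab on the dial's rim, and let go of the dial. Then lift the sprung bit cover by its bar handle until the pointer on the cover's side lines up with the steel tab on the curved scale beside it, and keep holding it there: finish still holding the cover, as it snaps shut if let go. Leave both tabs and everything else on the bench and machine where they are.

Things in the scene. Friction and masses are not known exactly. Their poses are not given: they have to be found in the camera images.
- machine: Fixed blue steel housing 280 (x) x 430 (y) x 106 mm high with a flat black deck on top; origin at the centre of its underside, z up, its front faces its -x (towards the robot, give or take its yaw). The dial unit and the cover unit stand on the deck side by side, about 200 mm apart along y, in either order.
- dial: Black knob on an aluminium plate (diameter 132, 6 mm thick) on the deck: disc of diameter 54, 12 mm thick, with an upright bar grip across it 50 x 14 x 34 mm tall. Origin on the axis (z, up) at the disc's underside, 8 mm above the deck. The bar runs along its x; the black pointer strip sticks out at -x. Held by friction (0.04 N m), stays as left; turns 1.6 rad either way from the machine's -x.
- dial_grip (a point): Point on the dial's axis at the height to grip the bar: 42 mm above the deck, 22 mm above the disc, 12 mm below the bar's top.
- dial_pointer (a point): Point just ahead of the tip of the dial's pointer strip, 52 mm from the dial's axis; it travels on a level circle as the dial turns.
- dial_index (a point): Point at the inner edge of the small dark steel tab (16 x 8 x 9 mm, its top 15 mm above the deck) on the dial plate's rim, on the same circle and height as dial_pointer. The dial is set when the two points meet: always a clockwise turn seen from above, 0.5 to 1.5 rad from the start. The tab is clamped and not to be shifted.
- cover: Grey steel lid 152 (x) x 142 (y) x 6 mm, about 0.3 kg, over a 24 mm high tray on the deck. Origin at the middle of its far edge on the hinge axis (its y), level with its underside; shut, z is up and the lid reaches 150 mm along -x, to the robot. Spring and weight pull it shut: about 4 N upwards at the handle starts it, 4 to 6 N along the handle's arc (more if straight up) holds it; opens at most 1.4 rad.
- cover_hinge (a point): Point on the hinge axis at the middle of the cover's far edge (same point as the cover's origin, 131 mm above the table).
- cover_handle (a point): Centre of the cover's handle: a round black bar of diameter 12 mm along the cover's y axis, 88 mm clear between its two posts (diameter 10), its centre line 34 mm above the lid's top, 125 mm from the hinge towards the robot. The bar goes round with the lid, so it can turn between the fingers of a gripper.
- cover_pointer (a point): Point at the outer end of the flat black pointer bar (44 x 12 x 6 mm) on the cover's left (+y) side, 110 mm from the hinge axis; it rises on an arc about the hinge axis as the cover opens.
- cover_index (a point): Point by the steel tab (44 x 18 x 6 mm) with a black screw head, clamped on the curved scale (steel bar arc of 122 mm radius, 86 mm left of the cover's middle, reaching 135 mm above the deck); on the same arc about the hinge as cover_pointer, 3 mm farther left. The cover is at the mark when the two points meet on the arc, at 0.45 to 0.9 rad of opening. Not to be shifted.
- stop_collar: Loose steel ring, diameter 26, 12 mm high, on the deck's front edge near the middle. Origin under its centre. Leave alone.
- bit_case: Loose grey case 28 x 60 x 18 mm lying on the deck's front edge towards its right. Origin under its centre. Leave alone.
- offcut: Loose wooden board 240 x 70 x 19 mm on the table, left. Origin under its centre. Leave alone.
- glue: Glue bottle, diameter 60, 170 mm tall, on the table, left. Origin under its centre. Leave alone.
- screwdriver: Screwdriver lying on the table, far left, handle to its -x. Leave alone.
- tape_measure: Black tape measure 70 x 40 x 65 mm on the table, right. Origin under its centre. Leave alone.
- screw_jar: Clear jar, diameter 70, 80 mm tall, on the table, right. Origin under its centre. Leave alone.
- clamp: Bar clamp 220 mm long, 24 mm high, lying on the table, far right. Leave alone.

How it is judged (in metres and radians):
On the way, in this order (a step that is already met when the one before it is completed fails the run):
1. with the cover shut, the dial's pointer stands at its tab and the dial has been let go (distance between dial_pointer and dial_index below 0.006 m and contact force between the fingers and dial below 0.2 N and distance of cover_pointer from where it was at the start of the episode below 0.012 m), for 0.2 s.
2. the cover is held by the gripper with its pointer at the tab (distance between cover_pointer and cover_index below 0.01 m and contact force between the fingers and cover above 1 N), for 0.2 s.
At the end, for the whole second after the job is handed in: The gripper's fingers still hold the cover (more than 1 N), its pointer stays within 10 mm (about 5 degrees) of the tab on the curved scale and it is at rest (under 0.15 rad/s), while the dial, let go, has its pointer within 6 mm (about 7 degrees) of its tab (all of step 2 and distance between dial_pointer and dial_index below 0.006 m and angular speed of cover below 0.15 rad/s and contact force between the fingers and dial below 0.2 N); the arm keeps its last pose, push and grip.
It fails at once if a loose thing on the bench or the machine was moved by more than 30 mm (distance of any of stop_collar, bit_case, offcut, glue, screwdriver, tape_measure, screw_jar, clamp from where it was at the start of the episode above 0.03 m).
It fails at once if a tab was shifted by more than 6 mm (distance of any of dial_index, cover_index from where it was at the start of the episode above 0.006 m).
It also fails if it takes over 48 s, if anything falls off the work surface, if the arm or the gripper's body presses on something with over 40 N, if the wrist force passes 120 N, or if a joint passes its speed limit or range.

## Working session

There is one attempt and no reset: what is moved stays moved. The work goes in short steps, Python scripts to look and compute and a tool call to move; the robot and the scene stay as the last step left them, time stands still between calls to the robot, and variables do not carry over. Pictures are saved under pics/ and viewed, about 8 in all and at most 12, crops included, and the job is handed in when it is done.

Besides the shell and the picture viewer there is one more tool, called as name(argument=value, ...) on one line, values as JSON. send_rows: Moves the arm, as the interface text tells. Its arguments: {"type":"object","properties":{"plan":{"type":"array"},"grip_force":{"type":"number"}},"required":["plan"]}

```bash
ls; mkdir -p pics
cat > h.py <<'E'
import numpy as np, cv2
from cell import manip, camera, search_frame, masks_of, tip_of
from scipy.spatial.transform import Rotation as R
def tool():
    s=manip.read_state(); T=np.eye(4)
    T[:3,:3]=R.from_euler('xyz',s['eef_rot']).as_matrix(); T[:3,3]=s['eef_pos']; return T
def shot(n,save=None):
    T=tool(); c=camera(n)
    W=np.array(c['world_from_camera']) if 'world_from_camera' in c else T@np.array(c['tool_from_camera'])
    if save: cv2.imwrite('pics/'+save,c['color'][:,:,::-1])
    return c,W
def w(W,p): return (W@np.r_[p,1])[:3]
def pts(names,cam,W,f=tip_of):
    for n in names:
        print(cam,n,[(np.round(w(W,d['at'])).tolist(),round(d['confidence'],2)) for d in f(n,cam)[:2]])
def cloud(c,W):
    h,wd=c['z_map'].shape; f=h/2/np.tan(np.radians(c['fov_y'])/2)
    u,v=np.meshgrid(np.arange(wd),np.arange(h)); a=(u-c['cx'])/f; b=(v-c['cy'])/f
    x,y=a.copy(),b.copy()
    for _ in range(8):
        s=1+c['k1']*(x*x+y*y); x,y=a/s,b/s
    z=c['z_map']; P=np.stack([x*z,-y*z,-z],-1); return P@W[:3,:3].T+W[:3,3]
E
python3 - <<'E'
from h import *
print(manip.read_state(), manip.tip_reach)
N=['machine','dial','dial_grip','dial_pointer','dial_index','cover_hinge','cover_handle','cover_pointer','cover_index','stop_collar','bit_case','glue']
for n in ['scene','top','wrist']:
    c,W=shot(n,n+'0.png'); print(n,W[:3,3].round(),c['fov_y'],c['k1'])
    pts(N,n,W)
E
```

```text
pics
{'clock': 0.0, 'joints': array([ 1.10342608e+00,  3.00460376e-01,  1.52157135e+00,  2.22506689e-05,
        1.32069166e+00, -6.66022725e-02]), 'qd': array([-0.00135945,  0.00013754, -0.00060689, -0.00152813, -0.00070062,
       -0.00087289]), 'effort': array([ 1.18653523e-03, -5.31797898e+01, -3.52743816e+01,  7.08540785e-02,
        2.43704132e-02, -1.60644604e-04]), 'eef_pos': array([214.46186798, 506.20926481, 223.89631355]), 'eef_rot': array([-3.14046586e+00, -9.67580964e-05,  2.74081910e+00]), 'wrist_force': array([-0.18934619,  0.29619149,  0.25807944]), 'moment': array([-0.03732969,  0.01944637,  0.00010543]), 'finger_gap': 94.06755674020062} 19.0
scene [1637. -215. 1177.] 47.89670266700921 -0.11299898292971267
scene machine [([572.0, -18.0, -3.0], 0.93)]
scene dial [([552.0, -117.0, 115.0], 0.54)]
scene dial_grip [([546.0, -118.0, 148.0], 0.76)]
scene dial_pointer [([504.0, -142.0, 115.0], 0.76), ([639.0, 78.0, 129.0], 0.49)]
scene dial_index []
scene cover_hinge [([635.0, 76.0, 128.0], 0.71), ([549.0, -121.0, 148.0], 0.34)]
scene cover_handle [([514.0, 83.0, 168.0], 0.8
[... 504 characters left out ...]
 0.85)]
top dial_index [([425.0, 569.0, 1.0], 0.57)]
top cover_hinge [([634.0, 75.0, 134.0], 0.67)]
top cover_handle [([510.0, 90.0, 173.0], 0.98), ([551.0, -116.0, 149.0], 0.73)]
top cover_pointer []
top cover_index [([551.0, 164.0, 192.0], 0.37)]
top stop_collar [([453.0, 5.0, 106.0], 0.6)]
top bit_case [([444.0, -171.0, 105.0], 0.7), ([509.0, 90.0, 169.0], 0.36)]
top glue [([634.0, 436.0, 2.0], 0.79)]
wrist [142. 537. 384.] 66.1189370522242 -0.02387304703612197
wrist machine []
wrist dial []
wrist dial_grip []
wrist dial_pointer []
wrist dial_index []
wrist cover_hinge []
wrist cover_handle []
wrist cover_pointer []
wrist cover_index []
wrist stop_collar []
wrist bit_case []
wrist glue []
```

Run:
```python
import cv2,numpy as np
a=cv2.imread('pics/scene0.png');b=cv2.imread('pics/top0.png')
cv2.imwrite('pics/v1.png',a)
cv2.imwrite('pics/v2.png',cv2.resize(b[60:300,220:520],None,fx=2.5,fy=2.5,interpolation=3))
```

```text
(no output)
```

View pics/v1.png

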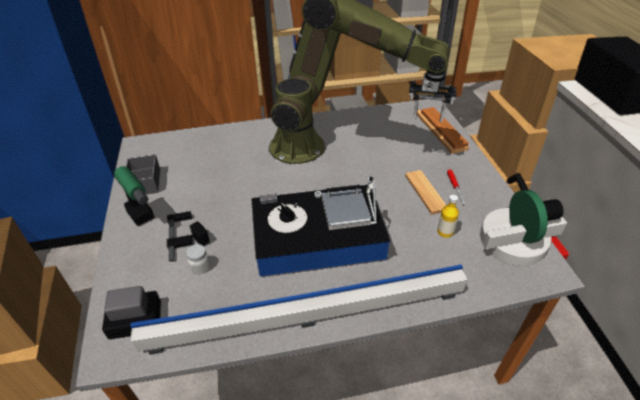

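View pics/v2.png

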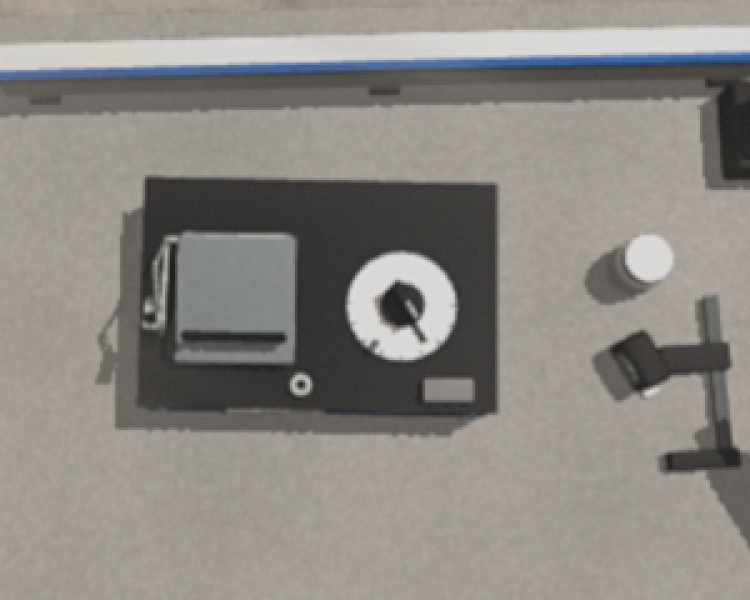

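```bash
cat >> h.py <<'E'
def plan(p0,y0,p1,y1,n):
    """tool-down straight line p0,yaw0 -> p1,yaw1; prints rows in tool axes"""
    p0,p1=np.array(p0,float),np.array(p1,float); dy=(y1-y0)/n; d=(p1-p0)/n
    for i in range(n):
        y=y0+i*dy; x=np.array([np.cos(y),np.sin(y),0]); yy=np.array([np.sin(y),-np.cos(y),0])
        print([round(float(d@x),1),round(float(d@yy),1),round(float(-d[2]),1)], round(float(-np.degrees(dy)),2))
E
python3 - <<'E'
from h import *
plan([214.5,506.3,224],2.741,[535,-125,310],.576,14)
E
```

```text
[-38.7, -32.6, -6.1] 8.86
[-43.2, -26.3, -6.1] 8.86
[-46.8, -19.3, -6.1] 8.86
[-49.2, -11.8, -6.1] 8.86
[-50.4, -4.1, -6.1] 8.86
[-50.4, 3.7, -6.1] 8.86
[-49.3, 11.4, -6.1] 8.86
[-46.9, 18.9, -6.1] 8.86
[-43.5, 25.9, -6.1] 8.86
[-39.0, 32.2, -6.1] 8.86
[-33.5, 37.9, -6.1] 8.86
[-27.3, 42.6, -6.1] 8.86
[-20.4, 46.3, -6.1] 8.86
[-13.0, 48.9, -6.1] 8.86
```

send_rows(plan=[{"travel": [-38.7,-32.6,-12],"delta_rot": [0,0,8.86],"fingers": -1},{"travel": [-43.2,-26.3,-12],"delta_rot": [0,0,8.86],"fingers": -1},{"travel": [-46.8,-19.3,-12],"delta_rot": [0,0,8.86],"fingers": -1},{"travel": [-49.2,-11.8,-12],"delta_rot": [0,0,8.86],"fingers": -1},{"travel": [-50.4,-4.1,-12],"delta_rot": [0,0,8.86],"fingers": -1},{"travel": [-50.4,3.7,-12],"delta_rot": [0,0,8.86],"fingers": -1},{"travel": [-49.3,11.4,-12],"delta_rot": [0,0,8.86],"fingers": -1},{"travel": [-46.9,18.9,0],"delta_rot": [0,0,8.86],"fingers": -1},{"travel": [-43.5,25.9,0],"delta_rot": [0,0,8.86],"fingers": -1},{"travel": [-39,32.2,0],"delta_rot": [0,0,8.86],"fingers": -1},{"travel": [-33.5,37.9,0],"delta_rot": [0,0,8.86],"fingers": -1},{"travel": [-27.3,42.6,0],"delta_rot": [0,0,8.86],"fingers": -1},{"travel": [-20.4,46.3,0],"delta_rot": [0,0,8.86],"fingers": -1},{"travel": [-13,48.9,0],"delta_rot": [0,0,8.86],"fingers": -1},{"travel": [0,0,0],"delta_rot": [0,0,0],"fingers": -1}], grip_force=20)

```text
clock: 3.82
eef_pos: [535.8, -127.5, 307.4]
eef_rot: [-3.141, 0.001, 0.571]
wrist_force: [0.1, 0.2, 0.1]
finger_gap: 94.1
```

Run:
```python
from h import *
s=manip.read_state();print(s['clock'],s['eef_pos'],s['eef_rot'],s['joints'])
N=['dial','dial_grip','dial_pointer','dial_index','cover_handle','bit_case','stop_collar']
c,W=shot('wrist','w1.png'); print(W.round(2)); pts(N,'wrist',W)
np.save('w1.npy',cloud(c,W))
```

```text
3.825 [ 535.75601564 -127.47397824  307.41698551] [-3.14059667e+00  1.10519531e-03  5.71157799e-01] [-3.00004420e-01  2.53621521e-01  1.38870566e+00 -2.04708832e-04
  1.50073916e+00  6.99649138e-01]
[[ 5.4000e-01  8.1000e-01  2.3000e-01  6.0031e+02]
 [-8.4000e-01  5.2000e-01  1.4000e-01 -8.4740e+01]
 [-0.0000e+00 -2.7000e-01  9.6000e-01  4.6680e+02]
 [ 0.0000e+00  0.0000e+00  0.0000e+00  1.0000e+00]]
wrist dial [([545.0, -120.0, 113.0], 0.9)]
wrist dial_grip [([548.0, -117.0, 151.0], 0.97)]
wrist dial_pointer []
wrist dial_index [([505.0, -86.0, 119.0], 0.45)]
wrist cover_handle [([510.0, 84.0, 174.0], 0.97)]
wrist bit_case [([448.0, -170.0, 103.0], 0.82)]
wrist stop_collar [([458.0, 11.0, 108.0], 0.85), ([544.0, -118.0, 148.0], 0.39)]
```

View pics/w1.png

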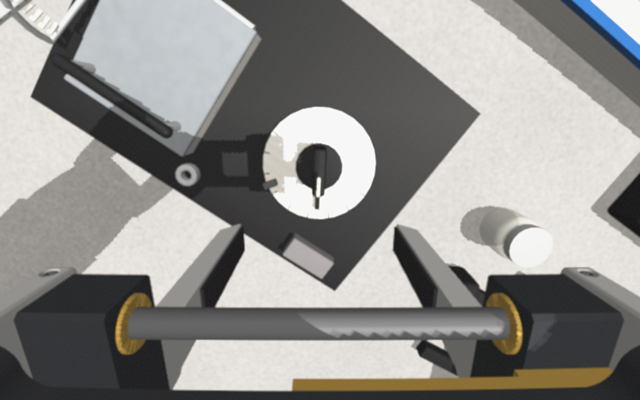

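Run:
```python
from h import *
P=np.load('w1.npy'); im=cv2.imread('pics/w1.png')
for u,v in [(319,163),(317,208),(317,195),(271,184),(350,180),(450,120),(319,140),(115,95)]: print((u,v),P[v,u].round(1),im[v,u])
x,y,z=P[...,0],P[...,1],P[...,2]
C=np.array([548,-117]); r=np.hypot(x-C[0],y-C[1])
bt=(r<40)&(z>152)&(z<168); print('bar',bt.sum(),P[bt].mean(0),np.median(P[bt][:,2]))
q=P[bt][:,:2]; wv,V=np.linalg.eigh(np.cov(q.T)); print('barangle',np.degrees(np.arctan2(*V[::-1,1])),'centre minmax', (q.min(0)+q.max(0))/2,2*np.sqrt(3*wv))
g=im.astype(int).sum(2)
pl=(g>600)&(z>108)&(z<116)&(r<80); m=np.uint8(pl); k,_=cv2.findContours(m,0,1); k=max(k,key=cv2.contourArea)
h=cv2.convexHull(k)[:,0]; H=P[h[:,1],h[:,0]]
A=np.c_[2*H[:,:2],np.ones(len(H))]; s=np.linalg.lstsq(A,(H[:,:2]**2).sum(1),rcond=None)[0]; print('plate',s[:2],np.sqrt(s[2]+s[0]**2+s[1]**2),H[:,2].mean())
t=(g<330)&(np.hypot(x-505,y+86)<18)&(z>116)&(z<126); print('tab',t.sum(),P[t].mean(0) if t.any() else 0)
for a in range(262,282,3): pass
c=im[170:200,255:290]; cv2.imwrite('pics/c.png',cv2.resize(im[90:235,240:390],None,fx=5,fy=5,interpolation=2)[:600])
```

```text
(319, 163) [ 556.5 -113.4  159.6] [66 67 66]
(317, 208) [ 504.  -144.4  118.9] [87 90 89]
(317, 195) [ 527.2 -129.8  159.6] [250 253 253]
(271, 184) [500.3 -83.5 120.8] [88 89 88]
(350, 180) [ 552.3 -159.9  111. ] [247 247 247]
(450, 120) [ 672.4 -218.4  104.6] [90 91 94]
(319, 140) [ 572.  -103.5  111.7] [247 247 247]
(115, 95) [511.1  79.4 174.9] [57 58 58]
bar 644 [ 548.9028211  -118.34888249  158.73303244] 158.9251602586929
barangle -150.12168163252053 centre minmax [ 548.13052007 -118.76204446] [13.75705857 48.95636574]
plate [ 547.72207335 -119.56420728] 65.06451553525262 110.88607934407543
tab 88 [499.47036329 -81.93461831 120.03495648]
```

View pics/c.png

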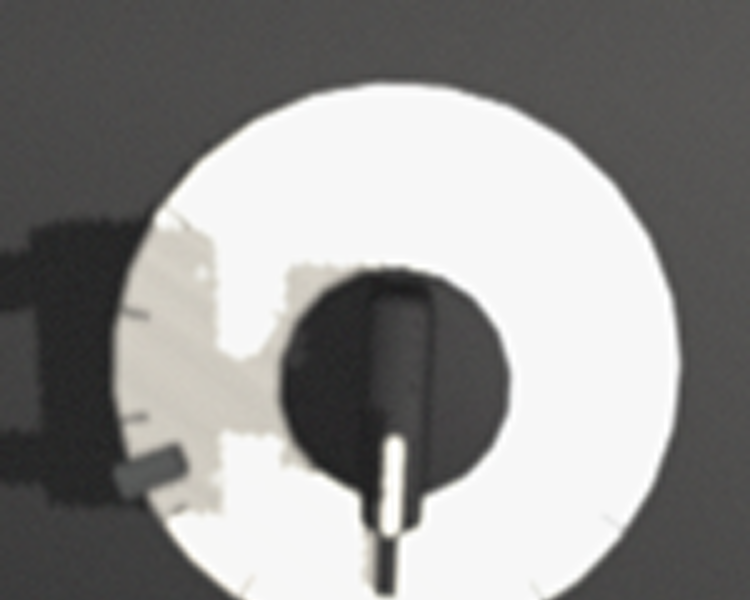

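send_rows(plan=[{"travel": [5,-0.2,45],"delta_rot": [0,0,0.9],"fingers": -1},{"travel": [5,-0.2,45],"delta_rot": [0,0,0.9],"fingers": -1},{"travel": [5.2,-0.2,40],"delta_rot": [0,0,0.9],"fingers": -1},{"travel": [0,0,20],"delta_rot": [0,0,0],"fingers": -1},{"travel": [0,0,8],"delta_rot": [0,0,0],"fingers": -1},{"travel": [0,0,0],"delta_rot": [0,0,0],"fingers": -0.3},{"travel": [0,0,0],"delta_rot": [0,0,0],"fingers": 1},{"travel": [0,0,0],"delta_rot": [0,0,0],"fingers": 1},{"travel": [0,0,0],"delta_rot": [0,0,0],"fingers": 1},{"travel": [0,0,0],"delta_rot": [0,0,0],"fingers": 1},{"travel": [0,0,0],"delta_rot": [0,0,0],"fingers": 1}], grip_force=15)

```text
clock: 5.6
eef_pos: [547.8, -116.5, 150.5]
eef_rot: [3.142, -0.0, 0.529]
wrist_force: [-0.2, 0.9, -0.6]
finger_gap: 37.3
```

Run:
```python
from h import *
s=manip.read_state();print({k:np.round(s[k],3) for k in ['clock','eef_pos','eef_rot','joints','wrist_force','moment','finger_gap']})
```

```text
{'clock': np.float64(5.6), 'eef_pos': array([ 547.834, -116.519,  150.482]), 'eef_rot': array([ 3.142, -0.   ,  0.529]), 'joints': array([-0.275,  0.392,  1.576, -0.   ,  1.173,  0.767]), 'wrist_force': array([-0.199,  0.857, -0.638]), 'moment': array([-0.041,  0.18 , -0.022]), 'finger_gap': np.float64(37.29)}
```

send_rows(plan=[{"travel": [-0.8,1.7,0],"delta_rot": [0,0,0],"fingers": 1},{"travel": [0,0,0],"delta_rot": [0,0,0],"fingers": 1},{"travel": [0,0,0],"delta_rot": [0,0,0],"fingers": 1},{"travel": [0,0,0],"delta_rot": [0,0,0],"fingers": 1},{"travel": [0,0,0],"delta_rot": [0,0,0],"fingers": 1},{"travel": [0,0,0],"delta_rot": [0,0,0],"fingers": 1}])

```text
clock: 6.35
eef_pos: [548.6, -119.5, 150.6]
eef_rot: [3.139, -0.001, 0.528]
wrist_force: [5.0, -9.2, -3.7]
finger_gap: 13.8
```

send_rows(plan=[{"travel": [0,0.6,0],"delta_rot": [0,0,4.3],"fingers": 1},{"travel": [0,0,0],"delta_rot": [0,0,7.9],"fingers": 1},{"travel": [0,0,0],"delta_rot": [0,0,7.9],"fingers": 1},{"travel": [0,0,0],"delta_rot": [0,0,7.9],"fingers": 1},{"travel": [0,0,0],"delta_rot": [0,0,7.9],"fingers": 1},{"travel": [0,0,0],"delta_rot": [0,0,7.9],"fingers": 1},{"travel": [0,0,0],"delta_rot": [0,0,7.9],"fingers": 1},{"travel": [0,0,0],"delta_rot": [0,0,7.9],"fingers": 1},{"travel": [0,0,0],"delta_rot": [0,0,7.9],"fingers": 1},{"travel": [0,0,0],"delta_rot": [0,0,0],"fingers": 1},{"travel": [0,0,0],"delta_rot": [0,0,0],"fingers": 1}])

```text
clock: 7.72
eef_pos: [548.6, -119.7, 150.6]
eef_rot: [3.141, -0.002, -0.65]
wrist_force: [2.1, -6.2, -1.8]
finger_gap: 14.0
```

send_rows(plan=[{"travel": [0,0,0],"delta_rot": [0,0,0],"fingers": -1},{"travel": [0,0,0],"delta_rot": [0,0,0],"fingers": -1},{"travel": [0,0,0],"delta_rot": [0,0,0],"fingers": -1},{"travel": [0,0,0],"delta_rot": [0,0,0],"fingers": -1},{"travel": [0,0,-25],"delta_rot": [0,0,0],"fingers": -1},{"travel": [0,0,-45],"delta_rot": [0,0,0],"fingers": -1},{"travel": [0,0,-45],"delta_rot": [0,0,0],"fingers": -1},{"travel": [0,0,-45],"delta_rot": [0,0,0],"fingers": -1},{"travel": [0,0,0],"delta_rot": [0,0,0],"fingers": -1},{"travel": [0,0,0],"delta_rot": [0,0,0],"fingers": -1}])

```text
clock: 8.98
eef_pos: [548.1, -118.8, 309.5]
eef_rot: [3.141, 0.001, -0.649]
wrist_force: [0.2, -0.5, -0.2]
finger_gap: 93.9
```

```bash
cat > m.py <<'E'
from h import *
s=manip.read_state();print(s['clock'],s['eef_pos'],s['eef_rot'])
c,W=shot('wrist','w2.png'); P=cloud(c,W); im=c['color'].astype(int)
pts(['dial_grip','dial_pointer','dial_index','cover_handle','cover_hinge','cover_pointer','cover_index'],'wrist',W)
x,y,z=P[...,0],P[...,1],P[...,2]; C=np.array([548,-119]); r=np.hypot(x-C[0],y-C[1])
bt=(r<40)&(z>152)&(z<168); q=P[bt][:,:2]; C=(q.min(0)+q.max(0))/2; wv,V=np.linalg.eigh(np.cov(q.T)); print('bar',bt.sum(),C,np.degrees(np.arctan(V[1,1]/V[0,1])),2*np.sqrt(3*wv))
g=im.sum(2); r=np.hypot(x-C[0],y-C[1])
for n,lo,hi in [('tab',57,69),('ptr',38,51)]:
    t=(r>lo)&(r<hi)&(g<400)&(z>114)&(z<126); v=P[t].mean(0); print(n,t.sum(),v,np.degrees(np.arctan2(v[1]-C[1],v[0]-C[0])))
h=(abs(x-512)<40)&(abs(y-86)<60)&(z>168)&(z<182)&(g<250)
q=P[h]
if h.sum()>20:
    wv,V=np.linalg.eigh(np.cov(q[:,:2].T)); print('handle',h.sum(),q.mean(0),q.min(0),q.max(0),'dir',np.degrees(np.arctan(V[1,1]/V[0,1])))
E
python3 m.py
```

```text
8.975 [ 548.09135643 -118.80475764  309.49419928] [ 3.14118778e+00  1.09117777e-03 -6.49364850e-01]
wrist dial_grip [([546.0, -117.0, 148.0], 0.96)]
wrist dial_pointer [([503.0, -87.0, 120.0], 0.85)]
wrist dial_index [([630.0, 79.0, 126.0], 0.72), ([506.0, -88.0, 121.0], 0.57)]
wrist cover_handle []
wrist cover_hinge [([634.0, 78.0, 131.0], 0.7)]
wrist cover_pointer []
wrist cover_index []
bar 606 [ 548.00706481 -119.95740987] -37.17188426101858 [13.3502993  49.63722814]
tab 49 [497.39514269 -81.28903183 120.01801191] 142.6195509021173
ptr 37 [512.33161196 -92.20069284 118.40318049] 142.11586869347192
handle 213 [507.78033858  37.95391811 174.3630586 ] [499.76198455  26.10354008 168.19735993] [512.47409104  53.26491478 177.30970404] dir 81.64624451610426
```

View pics/w2.png

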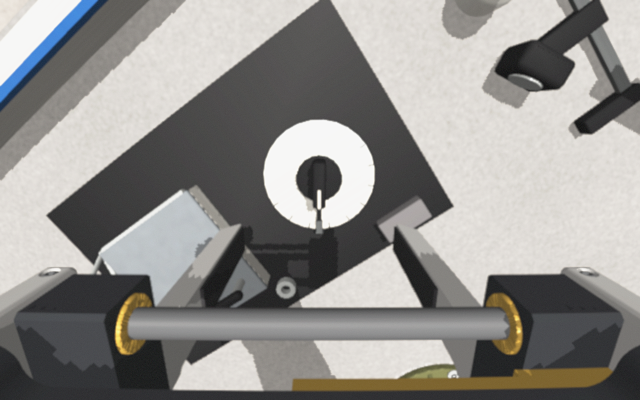

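Run:
```python
from h import *
plan([548,-119,309.5],-.649,[500,60,320],1.571,13)
```

```text
[-11.3, -8.7, -0.8] -9.78
[-9.6, -10.5, -0.8] -9.78
[-7.7, -12.0, -0.8] -9.78
[-5.5, -13.1, -0.8] -9.78
[-3.2, -13.9, -0.8] -9.78
[-0.8, -14.2, -0.8] -9.78
[1.6, -14.2, -0.8] -9.78
[4.0, -13.7, -0.8] -9.78
[6.3, -12.8, -0.8] -9.78
[8.4, -11.6, -0.8] -9.78
[10.2, -10.0, -0.8] -9.78
[11.7, -8.1, -0.8] -9.78
[12.9, -6.0, -0.8] -9.78
```

send_rows(plan=[{"travel": [-11.3,-8.7,-0.8],"delta_rot": [0,0,-9.78],"fingers": -1},{"travel": [-9.6,-10.5,-0.8],"delta_rot": [0,0,-9.78],"fingers": -1},{"travel": [-7.7,-12,-0.8],"delta_rot": [0,0,-9.78],"fingers": -1},{"travel": [-5.5,-13.1,-0.8],"delta_rot": [0,0,-9.78],"fingers": -1},{"travel": [-3.2,-13.9,-0.8],"delta_rot": [0,0,-9.78],"fingers": -1},{"travel": [-0.8,-14.2,-0.8],"delta_rot": [0,0,-9.78],"fingers": -1},{"travel": [1.6,-14.2,-0.8],"delta_rot": [0,0,-9.78],"fingers": -1},{"travel": [4,-13.7,-0.8],"delta_rot": [0,0,-9.78],"fingers": -1},{"travel": [6.3,-12.8,-0.8],"delta_rot": [0,0,-9.78],"fingers": -1},{"travel": [8.4,-11.6,-0.8],"delta_rot": [0,0,-9.78],"fingers": -1},{"travel": [10.2,-10,-0.8],"delta_rot": [0,0,-9.78],"fingers": -1},{"travel": [11.7,-8.1,-0.8],"delta_rot": [0,0,-9.78],"fingers": -1},{"travel": [12.9,-6,-0.8],"delta_rot": [0,0,-9.78],"fingers": -1},{"travel": [0,0,0],"delta_rot": [0,0,0],"fingers": -1}])

```text
clock: 11.12
eef_pos: [500.3, 60.6, 320.9]
eef_rot: [3.141, 0.0, 1.57]
wrist_force: [-0.7, -0.3, 0.2]
finger_gap: 94.5
```

```bash
cat > m2.py <<'E'
from h import *
s=manip.read_state();print(s['clock'],s['eef_pos'],s['eef_rot'],s['joints'])
c,W=shot('wrist','w3.png'); P=cloud(c,W); np.save('w3.npy',P); im=c['color'].astype(int); g=im.sum(2)
pts(['cover_handle','cover_hinge','cover_pointer','cover_index'],'wrist',W)
for n in ['scene','top']:
    c2,W2=shot(n,n+'3.png'); pts(['cover_handle','cover_hinge','cover_pointer','cover_index'],n,W2)
x,y,z=P[...,0],P[...,1],P[...,2]
h=(abs(x-512)<40)&(abs(y-86)<60)&(z>168)&(z<185)&(g<300); q=P[h]
wv,V=np.linalg.eigh(np.cov(q[:,:2].T)); print('handle',h.sum(),q.mean(0),q.min(0),q.max(0),'dir',np.degrees(np.arctan(V[1,1]/V[0,1])))
h=(x>480)&(x<640)&(y>0)&(y<165)&(abs(z-137)<4); q=P[h]; print('lid',h.sum(),np.median(q[:,2]),cv2.minAreaRect(np.float32(q[:,:2])))
h=(x>450)&(x<680)&(y>150)&(y<185)&(z>112)&(z<250);q=P[h]
for a in np.arange(115,250,6):
    k=q[(abs(q[:,2]-a)<3)]
    if len(k): print(a,len(k),k[:,:2].mean(0).round(),k[:,:2].min(0).round(),k[:,:2].max(0).round())
E
python3 m2.py
```

```text
11.125 [500.25220275  60.6259977  320.90697463] [3.14143851e+00 4.07492340e-06 1.56978996e+00] [ 4.79128596e-02  1.38293269e-01  1.49508724e+00 -1.16303680e-05
  1.50805839e+00  4.89199508e-02]
wrist cover_handle [([510.0, 85.0, 176.0], 0.92)]
wrist cover_hinge [([634.0, 76.0, 129.0], 0.96)]
wrist cover_pointer [([526.0, 160.0, 130.0], 0.92), ([503.0, -91.0, 119.0], 0.45)]
wrist cover_index [([543.0, 165.0, 192.0], 0.89)]
scene cover_handle [([512.0, 81.0, 168.0], 0.92)]
scene cover_hinge [([635.0, 73.0, 130.0], 0.89), ([483.0, -429.0, -0.0], 0.61)]
scene cover_pointer [([529.0, 160.0, 129.0], 0.97), ([451.0, -167.0, 104.0], 0.27)]
scene cover_index [([547.0, 167.0, 185.0], 0.59), ([632.0, 71.0, 127.0], 0.29)]
top cover_handle [([511.0, 87.0, 174.0], 0.64)]
top cover_hinge []
top cover_pointer [([528.0, 160.0, 137.0], 0.84)]
top cover_index [([548.0, 162.0, 192.0], 0.51)]
handle 1265 [507.38040046  88.6736077  174.87921234] [499.55461625  26.12008802 169.16427492] [515.48600821 144.38008624 178.09916439] dir 87.08892730756224
lid 15657 136.09278731346865 ((559.5275268554688, 87.99069
[... 329 characters left out ...]
68.]
151 36 [542. 166.] [514. 161.] [624. 171.]
157 17 [541. 166.] [515. 161.] [620. 170.]
163 28 [535. 166.] [516. 161.] [617. 169.]
169 19 [560. 165.] [518. 161.] [616. 168.]
175 30 [539. 165.] [520. 161.] [612. 168.]
181 16 [551. 165.] [522. 161.] [610. 167.]
187 48 [555. 170.] [526. 161.] [608. 182.]
193 156 [547. 174.] [529. 162.] [605. 182.]
199 167 [540. 173.] [521. 162.] [602. 183.]
205 153 [531. 170.] [513. 162.] [599. 183.]
211 445 [527. 173.] [513. 162.] [597. 183.]
217 177 [539. 170.] [521. 162.] [595. 180.]
223 85 [558. 166.] [549. 162.] [592. 169.]
229 115 [564. 166.] [556. 162.] [589. 169.]
235 138 [571. 166.] [564. 162.] [587. 169.]
241 111 [579. 165.] [571. 162.] [584. 168.]
```

View pics/w3.png

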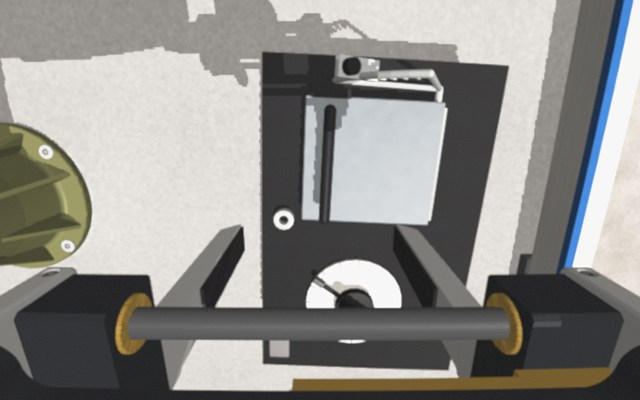

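Run:
```python
from h import *
P=np.load('w3.npy'); im=cv2.imread('pics/w3.png').astype(int).sum(2)
a=np.radians(-2.6); H=np.array([634.5,76,131])
D=P-H; u=-(D[...,0]*np.cos(a)+D[...,1]*np.sin(a)); v=-D[...,0]*np.sin(a)+D[...,1]*np.cos(a); z=D[...,2]
r=np.hypot(u,z); t=np.arctan2(z,u)
m=(v>80)&(v<118)&(r>85)&(r<170)&(z>25)&(t<1.2)
for lo in np.arange(.2,1.2,.05):
    k=m&(t>=lo)&(t<lo+.05)
    if k.any(): print(round(lo,2),k.sum(),'r',np.percentile(r[k],[5,50,95]).round(),'v',np.percentile(v[k],[5,50,95]).round(),'dark',(im[k]<250).sum(), 'v>97',(v[k]>97).sum())
k=m&(v>95); print('tab pts',k.sum(),np.percentile(t[k],[2,25,50,75,98]).round(3))
k=(abs(v)<95)&(v>72)&(r>60)&(r<120)&(abs(z)<20); 
for lo in range(60,120,6):
    q=k&(r>=lo)&(r<lo+6); print(lo,q.sum(),np.median(v[q]).round(),np.median(z[q]).round(1) if q.any() else 0)
i=cv2.imread('pics/w3.png')[40:120,290:450]; cv2.imwrite('pics/c2.png',cv2.resize(i,None,fx=5,fy=5,interpolation=2))
```

```text
0.2 8 r [123. 126. 126.] v [84. 85. 87.] dark 1 v>97 0
0.25 23 r [108. 124. 126.] v [84. 85. 87.] dark 0 v>97 0
0.3 15 r [111. 126. 126.] v [84. 85. 87.] dark 0 v>97 0
0.35 23 r [107. 116. 126.] v [84. 85. 86.] dark 0 v>97 0
0.4 9 r [111. 124. 126.] v [84. 85. 85.] dark 0 v>97 0
0.45 9 r [117. 124. 126.] v [84. 85. 85.] dark 0 v>97 0
0.5 26 r [120. 147. 147.] v [ 84.  91. 101.] dark 1 v>97 5
0.55 594 r [106. 126. 147.] v [ 84.  94. 101.] dark 20 v>97 198
0.6 308 r [125. 139. 144.] v [86. 92. 99.] dark 241 v>97 45
0.65 53 r [106. 125. 126.] v [84. 86. 90.] dark 0 v>97 0
0.7 47 r [124. 125. 126.] v [84. 86. 89.] dark 0 v>97 0
0.75 65 r [107. 125. 126.] v [84. 86. 89.] dark 0 v>97 0
0.8 54 r [123. 125. 126.] v [84. 87. 90.] dark 0 v>97 0
0.85 63 r [111. 125. 126.] v [84. 86. 89.] dark 0 v>97 0
0.9 65 r [123. 125. 126.] v [84. 87. 90.] dark 0 v>97 0
0.95 78 r [122. 125. 126.] v [84. 87. 90.] dark 0 v>97 0
1.0 79 r [122. 125. 126.] v [84. 87. 89.] dark 0 v>97 0
1.05 116 r [ 92. 124. 126.] v [84. 86. 89.] dark 0 v>97 0
1.1 15 r [114. 122. 125.] v [85. 87. 88.] dark 0 v>97 0
tab pts 360 [0.551 0.58  0.587 0.598 0.643]
60 32 86.0 2.8
66 30 87.0 4.2
72 31 86.0 6.0
78 24 86.0 8.0
84 24 86.0 9.8
90 27 86.0 11.5
96 13 85.0 13.3
102 46 78.0 5.3
108 58 77.0 5.1
114 53 77.0 5.5
```

View pics/c2.png

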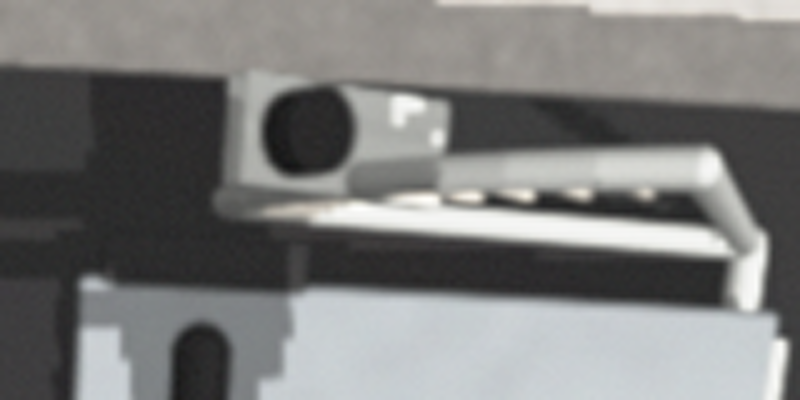

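send_rows(plan=[{"travel": [8,3,40],"delta_rot": [0,0,1.3],"fingers": -1},{"travel": [8,3,40],"delta_rot": [0,0,1.3],"fingers": -1},{"travel": [7.4,2.7,35],"delta_rot": [0,0,0],"fingers": -1},{"travel": [0,0,23],"delta_rot": [0,0,0],"fingers": -1},{"travel": [0,0,12],"delta_rot": [0,0,0],"fingers": -1},{"travel": [0,0,0],"delta_rot": [0,0,0],"fingers": 0},{"travel": [0,0,0],"delta_rot": [0,0,0],"fingers": 0},{"travel": [0,0,0],"delta_rot": [0,0,0],"fingers": 0.3},{"travel": [0,0,0],"delta_rot": [0,0,0],"fingers": 0.5},{"travel": [0,0,0],"delta_rot": [0,0,0],"fingers": 0.6}], grip_force=30)

```text
clock: 13.12
eef_pos: [509.6, 83.4, 171.0]
eef_rot: [3.141, -0.0, 1.524]
wrist_force: [-0.2, -0.2, 0.2]
finger_gap: 47.2
```

send_rows(plan=[{"travel": [0,0,0],"delta_rot": [0,0,0],"fingers": 1},{"travel": [0,0,0],"delta_rot": [0,0,0],"fingers": 1},{"travel": [0,0,0],"delta_rot": [0,0,0],"fingers": 1},{"travel": [0,0,0],"delta_rot": [0,0,0],"fingers": 1},{"travel": [0,0,0],"delta_rot": [0,0,0],"fingers": 1}])

```text
clock: 13.75
eef_pos: [508.8, 83.4, 170.7]
eef_rot: [-3.139, 0.0, 1.524]
wrist_force: [-6.5, -0.4, 2.7]
finger_gap: 11.3
```

send_rows(plan=[{"travel": [0,1.7,-6.2],"delta_rot": [0,0,0],"fingers": 1},{"travel": [0,2.5,-6.1],"delta_rot": [0,0,0],"fingers": 1},{"travel": [0,2.8,-6],"delta_rot": [0,0,0],"fingers": 1},{"travel": [0,3.1,-5.8],"delta_rot": [0,0,0],"fingers": 1},{"travel": [0,3.3,-5.6],"delta_rot": [0,0,0],"fingers": 1},{"travel": [0,3.6,-5.5],"delta_rot": [0,0,0],"fingers": 1},{"travel": [0,3.9,-5.3],"delta_rot": [0,0,0],"fingers": 1},{"travel": [0,4.2,-5.1],"delta_rot": [0,0,0],"fingers": 1},{"travel": [0,4.4,-4.9],"delta_rot": [0,0,0],"fingers": 1},{"travel": [0,4.6,-4.6],"delta_rot": [0,0,0],"fingers": 1},{"travel": [0,4.9,-4.4],"delta_rot": [0,0,0],"fingers": 1},{"travel": [0,0,0],"delta_rot": [0,0,0],"fingers": 1},{"travel": [0,0,0],"delta_rot": [0,0,0],"fingers": 1},{"travel": [0,0,0],"delta_rot": [0,0,0],"fingers": 1}])

```text
clock: 15.5
eef_pos: [547.1, 81.6, 232.2]
eef_rot: [-3.139, 0.0, 1.525]
wrist_force: [-23.9, -0.7, 16.9]
finger_gap: 11.1
```

Run:
```python
from h import *
s=manip.read_state();print(s['clock'],s['eef_pos'],s['wrist_force'],s['finger_gap'])
for n in ['wrist','scene','top']:
    c,W=shot(n,n+'4.png'); np.save(n+'4.npy',cloud(c,W)); pts(['cover_handle','cover_pointer','cover_index','dial_pointer','dial_index'],n,W)
a=cv2.imread('pics/wrist4.png'); b=cv2.imread('pics/scene4.png')[150:250,290:410]
cv2.imwrite('pics/v4.png',np.hstack([cv2.resize(a[0:260,150:500],None,fx=1.2,fy=1.2),cv2.resize(b,(374,312),interpolation=2)]))
```

```text
15.5 [547.1074583   81.58435093 232.20895308] [-23.93332733  -0.67672572  16.91318248] 11.053717083735215
wrist cover_handle [([547.0, 81.0, 233.0], 0.68)]
wrist cover_pointer [([544.0, 159.0, 187.0], 0.64), ([548.0, -121.0, 115.0], 0.4)]
wrist cover_index [([545.0, 162.0, 190.0], 0.63)]
wrist dial_pointer [([503.0, -92.0, 120.0], 0.72)]
wrist dial_index []
scene cover_handle [([552.0, 80.0, 227.0], 0.81)]
scene cover_pointer [([548.0, 158.0, 186.0], 0.71)]
scene cover_index [([548.0, 163.0, 187.0], 0.38)]
scene dial_pointer [([509.0, -86.0, 119.0], 0.68)]
scene dial_index [([486.0, -431.0, -1.0], 0.54), ([450.0, -167.0, 102.0], 0.24)]
top cover_handle []
top cover_pointer [([544.0, 160.0, 188.0], 0.48)]
top cover_index [([545.0, 161.0, 194.0], 0.44)]
top dial_pointer [([509.0, -90.0, 117.0], 0.51)]
top dial_index [([551.0, 86.0, 231.0], 0.61)]
```

View pics/v4.png

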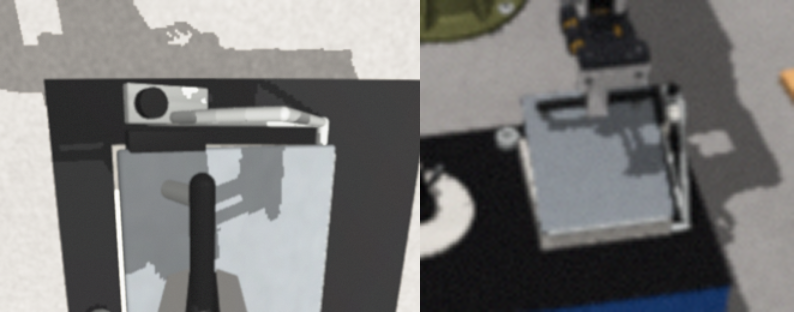

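```bash
cat > m4.py <<'E'
from h import *
import sys
P=np.load(sys.argv[1]); a=np.radians(-2.6); H=np.array([634.5,76,131])
D=P-H; u=-(D[...,0]*np.cos(a)+D[...,1]*np.sin(a)); v=-D[...,0]*np.sin(a)+D[...,1]*np.cos(a); z=D[...,2]
r=np.hypot(u,z); t=np.arctan2(z,u)
k=(v>90)&(v<104)&(r>103)&(r<130)&(z>25)&(t>.4)&(t<.75); print('tab top',k.sum(),np.percentile(t[k],[10,25,50,75,90]).round(3))
for lo,hi in [(73,78),(78,82)]:
    k=(v>lo)&(v<hi)&(r>75)&(r<112)&(t>.3)&(t<.75); tt=t[k]; 
    if k.any(): print('pointer',lo,k.sum(),np.percentile(tt,[25,50,75]).round(3),r[k].max(), 'height above radial line', np.median(r[k]*tt).round(1))
k=(v>-60)&(v<60)&(r>100)&(r<145)&(t>.3)&(t<.75); A=np.c_[u[k],np.ones(k.sum())]; s=np.linalg.lstsq(A,z[k],rcond=None)[0]; print('lid rough',k.sum(),s)
k=(v>30)&(v<65)&(abs(u-60)<50)&(z>5)&(z<110); U,Z=u[k],z[k]
for _ in range(6):
    s=np.polyfit(U,Z,1); e=abs(np.polyval(s,U)-Z); U,Z=U[e<max(3,np.median(e)*2)],Z[e<max(3,np.median(e)*2)]
print('lid angle',np.arctan(s[0]),'offset',s[1]*np.cos(np.arctan(s[0])),len(U))
E
python3 m4.py wrist4.npy; python3 m4.py w3.npy
```

```text
tab top 683 [0.578 0.581 0.585 0.589 0.592]
pointer 73 94 [0.575 0.579 0.582] 111.96102237568792 height above radial line 62.4
pointer 78 49 [0.574 0.578 0.582] 111.81465738772415 height above radial line 62.5
lid rough 4478 [ 0.35024551 33.70683732]
lid angle 0.5391625461885903 offset 4.368837167918749 4329
tab top 246 [0.58  0.583 0.587 0.59  0.593]
lid rough 1309 [3.05774128e-02 3.99541218e+01]
lid angle -0.00019048957380011518 offset 5.701653838887542 1846
```

send_rows(plan=[{"travel": [0,-0.3,-1.5],"delta_rot": [0,0,0],"fingers": 1},{"travel": [0,-0.3,-1.4],"delta_rot": [0,0,0],"fingers": 1},{"travel": [0,0,0],"delta_rot": [0,0,0],"fingers": 1},{"travel": [0,0,0],"delta_rot": [0,0,0],"fingers": 1},{"travel": [0,0,0],"delta_rot": [0,0,0],"fingers": 1},{"travel": [0,0,0],"delta_rot": [0,0,0],"fingers": 1}])

```text
clock: 17.15
eef_pos: [547.8, 81.5, 233.2]
eef_rot: [-3.141, 0.0, 1.524]
wrist_force: [-4.9, -0.3, -2.4]
finger_gap: 11.1
```

```bash
python3 - <<'E'
from h import *
s=manip.read_state();print(s['clock'],s['eef_pos'],s['wrist_force'],s['finger_gap'],abs(s['qd']).max())
c,W=shot('wrist','w5.png'); np.save('w5.npy',cloud(c,W)); pts(['cover_pointer','cover_index'],'wrist',W)
E
python3 m4.py w5.npy
```

```text
17.15 [547.78285791  81.4751773  233.20471298] [-4.88334999 -0.30358102 -2.41743205] 11.071360641424656 0.0012458900035372555
wrist cover_pointer [([547.0, 161.0, 190.0], 0.78)]
wrist cover_index [([545.0, 165.0, 190.0], 0.81)]
tab top 683 [0.578 0.581 0.585 0.589 0.591]
pointer 73 93 [0.583 0.587 0.59 ] 111.96172423318724 height above radial line 63.2
pointer 78 44 [0.585 0.587 0.589] 111.9882274691987 height above radial line 63.1
lid rough 4487 [ 0.38576632 30.7552904 ]
lid angle 0.5478287622075523 offset 4.365959564967479 4299
```

```bash
python3 -c "
from cell import manip; print(manip.sign_off())"
```

```text
the job is handed in; nothing more can be done
None
```

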